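# Clamp a cylinder on its stand with swing strap and wing nut

## Task

Clamp the engine cylinder on its stand: first push the hold-down strap round by its upright tab until it is home over the cylinder's lug against the stop, then turn the loose wing nut clockwise with fingertip strokes on its wings until it is seated and stops. Only push with the fingers: do not take the tab or the nut between them. Leave the other things on the bench where they are.

Things in the scene. Friction and masses are not known exactly. Their poses are not given: they have to be found in the camera images.
- stand: Dark steel holding stand fixed to the bench, carrying an aluminium engine cylinder. Origin on the bench (z = 0) on the axis of its upright stud; z up. Plate: x -65 to 115, y -60 to 130 mm, 12 mm thick. Stud 14 mm thick, top at z = 62 mm. The cylinder stands on the +y side; the side towards -y is open.
- fins (a point): Centre of the cylinder's top, at (0, 76, 91) mm from the stand's origin. Its square fins span 96 x 96 mm (stand x -48 to 48, y 28 to 124 mm), z 62 to 91 mm. They overhang the nut's circle: the wings pass under them, a finger reaching down cannot. Under them are a barrel of 29 mm radius and a foot (stand y from 44 mm, up to z = 22 mm).
- lug (a point): On top of the cylinder's aluminium lug where the strap belongs, at (80, 0, 22) mm from the stand's origin. The lug spans stand x 62 to 98, y -16 to 46 mm; a stop ridge to z = 30 mm runs across it at y 13 to 19 mm.
- strap (a joint): Angle of the bare steel strap about the stud, rad. 0 = swung away, 1.6 rad clockwise of the stand's x axis (about its -y); grows counter-clockwise from above; 1.6 = home over the lug against the stop, along the stand's +x. Strap 22 mm wide, z 22 to 28 mm, reaching 93 mm from the stud axis. Stays where it is left; 0.05 N m turns it.
- strap_tab (a point): Centre of the upright tab near the end of the strap, 80 mm from the stud axis, at z = 40 mm. The tab is 24 mm along the strap (point x axis, pointing away from the stud), 6 mm thick (point y), z 28 to 52 mm.
- wingnut (a joint): Angle of the loose brass wing nut on the stud, rad; grows as it is turned clockwise seen from above (tightened). 9.4 = seated, where it stops dead. Fine thread: it does not visibly sink. The wings lie along the stand's x axis turned clockwise by this angle. Turns freely (about 0.025 N m), stays where it is left; starts 0.7 to 1.2 turns short.
- nut_axis (a point): Point on the nut's axis at half height of the wings, z = 44 mm. x along the wings, z up. The two opposite wings are 6 mm thick plates reaching 40 mm from the axis, z 34 to 54 mm; hub radius 10 mm, top at z = 50 mm, foot of 15 mm radius at z 28 to 32 mm.
- wing_end (a point): Outer end of one wing, 40 mm from the nut's axis, at z = 44 mm.
- socket: Bystander, loose: steel hex-driver socket standing on its end, 30 mm across, 36 mm tall. Origin at its underside, centred.
- piston: Bystander, loose: aluminium piston standing crown up, 47 mm across, 46 mm tall. Origin at its underside, centred.
- bearing: Bystander, loose: steel bearing ring lying flat, 52 mm outside, 25 mm inside, 15 mm thick. Origin at its underside, centred.
- wrench: Bystander, loose: steel wrench lying flat. Origin at its underside about the middle of its length.
- screwdriver: Bystander, loose: screwdriver with a black handle, lying. Origin at its underside about the middle of its length.
- spray_can: Bystander, loose: grey can standing, 60 mm across, 170 mm tall. Origin at its underside, centred.
- bolt_jar: Bystander, loose: glass jar with a steel lid, standing, 68 mm across, 85 mm tall. Origin at its underside, centred.

How it is judged:
On the way, in this order (a step that is already met when the one before it is completed fails the run):
1. the strap is swung home over the lug while the nut is still loose (value of joint strap above 1.5 rad and value of joint wingnut below 9.2 rad), for 0.2 s.
2. the wing nut is turned clockwise until seated (value of joint wingnut above 9.25 rad), for 0.2 s.
At the end, for the whole second after the job is handed in: The strap is within 0.1 rad of its stop over the lug (strap above 1.5) and the wing nut is within 0.15 rad of seated (wingnut above 9.25) and at rest (value of joint strap above 1.5 rad and value of joint wingnut above 9.25 rad and velocity of joint wingnut between -0.1 and 0.1 rad/s); the robot touches nothing.
It fails at once if the nut or a wing is taken between the fingers (x of the grasp point in the frame of nut_axis between -0.04 and 0.04 m and y of the grasp point in the frame of nut_axis between -0.004 and 0.004 m and z of the grasp point in the frame of nut_axis below 0.022 m).
It fails at once if the strap's tab is taken between the fingers (x of the grasp point in the frame of strap_tab between -0.014 and 0.014 m and y of the grasp point in the frame of strap_tab between -0.004 and 0.004 m and z of the grasp point in the frame of strap_tab below 0.024 m).
It fails at once if a bystander is moved more than 25 mm, or lifted (distance of any of socket, piston, bearing, wrench, screwdriver, spray_can, bolt_jar from where it was at the start of the episode above 0.025 m).
It fails at once if a standing bystander is tipped over (angle between any of socket, piston, bearing, spray_can, bolt_jar's own z axis and vertical above 0.5 rad).
It also fails if it takes over 62 s, if anything falls off the work surface, if the arm or the gripper's body presses on something with over 40 N, if the wrist force passes 120 N, or if a joint passes its speed limit or range.

## Robot

A 6-joint arm with a two-finger parallel gripper is mounted at the origin on the work surface. World frame = base frame: x ahead of the robot, y to its left, z up, the work surface at z = 0. Lengths are in m, angles in rad, forces in N, time in s.
With the tool pointing down it reaches from about 0.275 to 0.825 m from the base axis. Payload 5.2 kg.
Tool frame: the origin (TCP) lies at the very end of the fingers, on their centre line; the grasp point (between the pads) lies 19 mm behind it; z points along the fingers, y is the direction in which the jaws open and shut (so a half turn about z gives the same grasp; the last joint's range is limited). The gripper opens to 93 mm and grips with 3 to 60 N. Pads are 15 mm wide; open, the fingers measure 128 mm over their backs; the gripper's body (75 mm by 188 mm) begins 65 mm behind the grasp point.
Start: joints at [-1.379, 0.259, 1.535, -0, 1.348, -0.203], TCP at [0.212, -0.508, 0.219] pointing down, gripper open.
Joint ranges: [-3.14, 3.14], [-0.91, 2.08], [0.19, 2.58], [-1.22, 4.36], [0.22, 2.71], [-3.12, 3.12]. Speed limits (rad/s): [2.57, 2.57, 3.14, 3.14, 3.14, 3.14].

## Interface

Orientations are given as a unit quaternion [x, y, z, w].
In Python, from cell import env gives the robot as it stands.
- The arm moves only by the shell command python3 -m crank 'ROWS' [FORCE]. ROWS is JSON, a list that holds one entry, the list of rows, each a list of 7 numbers: the closure in counts, from 0 (fully open) to 255 (shut), then the shift along the world's x, y, z in m, then the turn, a rotation vector about the world's x, y, z in degrees. In form: [[[claw, dx, dy, dz, wx, wy, wz], ...]]. A call has 1 to 20 rows; each row is the pose to reach, as a shift and turn from the pose measured when the call began; what a row does not reach only later rows make up. A row lasts 1/8 s, in which the tool goes at most 62.5 mm and 10.7 degrees, less where a joint would pass 70% of its speed; a pose out of reach is approached as far as the arm can. A call with a gripper value outside its range is refused whole. The fingers move at their own pace and stop on an object; FORCE is the grip in N (left out, the last holds). Time passes only in rows, so rows that repeat a pose let the fingers close. It gives the time, the measured TCP pose, the force and the opening at its end, in the units of the state.
- env.state(): the state, without advancing time (a new reading comes with each control period).
- env.read_camera(name): name is "scene" or "side" or "wrist"; returns the picture (400x640x3 uint8, blue, green, red); there is no depth.
- env.camera_params(name): a dict with "mtx" (3x3 intrinsics, pixels), "world_from_camera" (4x4, takes a point from camera to world coordinates). Camera axes: x right, y up, looking along -z (the intrinsics and any distortion apply to the point x, -y, -z); pixel columns grow to the right and rows downward; lengths in m; the calibration is good to about 2 mm. A picture is of the moment at which its call begins: read the wrist's pose just before it. camera_params takes no time and is no camera call; for the wrist camera it gives the pose at the moment of the call.
- env.close_job(): hands the job in, once; it reports no verdict.
The state is a dict: "clock": time; "qpos": joint angles; "dq": joint speeds; "joint_torque": joint torques, N m; "position": TCP position; "orientation": TCP orientation; "wrist_force": force on the tool from outside, world axes, zero at the start; "wrist_torque": the same for the moment, N m; "gripper_width": finger opening in m.
Only numpy, scipy, OpenCV 4.12 (cv2) and the standard library are available. Lean on these libraries where they do the work, as an engineer would, in place of code of your own. Each camera call takes 0.05 s, during which the arm holds its last target. There are 200 camera calls.

## Working session

There is one attempt and no reset: what is moved stays moved. The work goes in short steps, Python scripts to look and compute and a shell command to move; the robot and the scene stay as the last step left them, time stands still between calls to the robot, and variables do not carry over. Pictures are saved under pics/ and viewed, on a budget of 10 in all, crops included, one or two more only if the job needs it, and the job is handed in when it is done.

```bash
mkdir -p pics; ls; python3 - <<'E'
from cell import env
import cv2,numpy as np
a=env.read_camera("scene");b=env.read_camera("side")
cv2.imwrite("pics/a.png",a);cv2.imwrite("pics/b.png",b)
np.set_printoptions(precision=4,suppress=True)
for n in("scene","side","wrist"):
  p=env.camera_params(n);print(n,p)
print(env.state())
E
```

```text
pics
scene {'mtx': array([[394.3599,   0.    , 321.7217],
       [  0.    , 394.3599, 194.7996],
       [  0.    ,   0.    ,   1.    ]]), 'world_from_camera': array([[ 0.8385, -0.4662,  0.282 ,  0.8903],
       [ 0.5449,  0.7133, -0.4408, -0.5028],
       [ 0.0043,  0.5233,  0.8521,  0.9885],
       [ 0.    ,  0.    ,  0.    ,  1.    ]])}
side {'mtx': array([[368.9989,   0.    , 324.0831],
       [  0.    , 368.9989, 201.7883],
       [  0.    ,   0.    ,   1.    ]]), 'world_from_camera': array([[ 0.9435,  0.2005, -0.2639,  0.3352],
       [-0.3311,  0.6047, -0.7244, -0.6928],
       [ 0.0143,  0.7708,  0.6369,  0.6827],
       [ 0.    ,  0.    ,  0.    ,  1.    ]])}
wrist {'mtx': array([[298.3901,   0.    , 322.1893],
       [  0.    , 298.3901, 201.3532],
       [  0.    ,   0.    ,   1.    ]]), 'world_from_camera': array([[ 0.3851,  0.8938,  0.2297,  0.2743],
       [-0.9229,  0.3736,  0.0936, -0.4805],
       [-0.0021, -0.248 ,  0.9688,  0.3832],
       [ 0.    ,  0.    ,  0.    ,  1.    ]])}
{'clock': 0.1, 'qpos': array([-1.3788,  0.2593,  1.5359, -0.    ,  1.348 , -0.2028]), 'dq': array([-0.0005, -0.0022, -0.0031, -0.0002, -0.0008,  0.0009]), 'joint_torque': array([  0.0033, -43.821 , -28.4643,   0.0722,   0.0363,  -0.0001]), 'position': array([ 0.2115, -0.5072,  0.2179]), 'orientation': array([ 0.9806,  0.1961, -0.    , -0.0008]), 'wrist_force': array([ 0.191 ,  0.3496, -0.1957]), 'wrist_torque': array([0.0491, 0.0136, 0.0177]), 'gripper_width': 0.09296484651510127}
```

View pics/a.png

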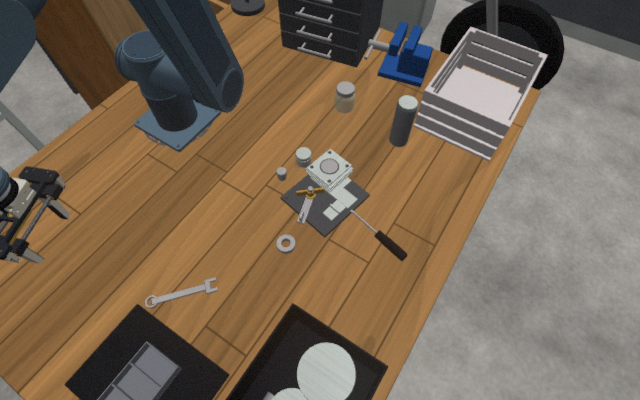

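View pics/b.png

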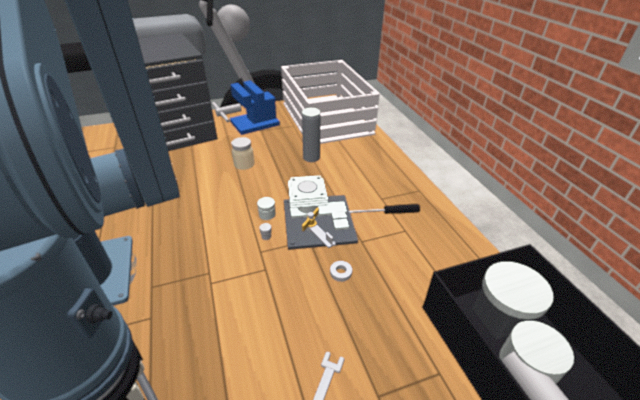

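The scene view shows the stand plate around (325,197), with the nut at about (310,190) and the strap hanging towards (302,218). In the side view the plate is at (320,220) and the nut at (311,218). I'll enlarge both.

```bash
python3 - <<'E'
import cv2,numpy as np
a=cv2.imread("pics/a.png")[140:240,265:385];b=cv2.imread("pics/b.png")[165:265,250:370]
f=lambda i:cv2.resize(i,None,fx=5,fy=5,interpolation=cv2.INTER_CUBIC)[:, :]
A,B=f(a),f(b)
cv2.imwrite("pics/c.png",cv2.resize(A,(780,650))[:600]);cv2.imwrite("pics/ab.png",np.hstack([cv2.resize(a[30:95],None,fx=3.3,fy=3.3,interpolation=2),cv2.resize(b[0:65],None,fx=3.3,fy=3.3,interpolation=2)]))
cv2.imwrite("pics/v.png",np.vstack([A[:, :],B])[:]) 
cv2.imwrite("pics/A.png",A)
E
```

```text
(no output)
```

View pics/A.png

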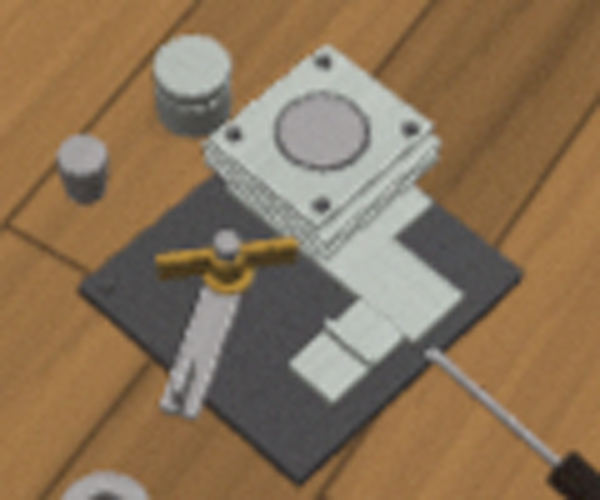

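The crop shows three plate corners at (80,288), (300,482) and (522,272). The fin-top corners are at (205,150), (325,45) and (438,128), the stud top at (227,238), and the wing ends at (158,265) and (297,248). The strap end is near (183,412). The socket and piston stand at the left of the cylinder.

```bash
cat > h.py <<'E'
import numpy as np
from scipy.optimize import least_squares
from cell import env
np.set_printoptions(precision=4,suppress=True)
def proj(P,c):
    T=np.linalg.inv(c["world_from_camera"]);q=np.atleast_2d(P)@T[:3,:3].T+T[:3,3]
    return np.c_[c["mtx"][0,0]*q[:,0]/-q[:,2]+c["mtx"][0,2],c["mtx"][1,1]*-q[:,1]/-q[:,2]+c["mtx"][1,2]]
def ray(uv,z,c):
    M=c["mtx"];d=np.array([(uv[0]-M[0,2])/M[0,0],-(uv[1]-M[1,2])/M[1,1],-1.]);T=c["world_from_camera"]
    d=T[:3,:3]@d;return T[:3,3]+d*(z-T[2,3])/d[2]
def s2w(p,s):
    p=np.atleast_2d(p);c,n=np.cos(s[2]),np.sin(s[2]);return np.c_[s[0]+c*p[:,0]-n*p[:,1],s[1]+n*p[:,0]+c*p[:,1],p[:,2]]
def w2s(p,s):
    c,n=np.cos(s[2]),np.sin(s[2]);x,y=p[0]-s[0],p[1]-s[1];return np.array([c*x+n*y,-n*x+c*y,p[2]])
E
python3 - <<'E'
from h import *
c=env.camera_params("scene")
px=lambda l:(np.array(l,float)+.5)/5-.5+[265,140]
S=np.array([[-65,-60,12],[115,-60,12],[115,130,12],[-48,28,91],[-48,124,91],[48,124,91],[0,0,62],[98,-16,22],[62,-16,22]])/1000
I=px([[80,288],[300,482],[522,272],[205,148],[325,45],[438,127],[227,234],[332,402],[290,363]])
r=least_squares(lambda s:(proj(s2w(S,s),c)-I).ravel(),[.6,-.05,0])
s=r.x;print(s,np.hypot(*s[:2]));print((r.fun.reshape(-1,2)))
for n,p,z in[("wingA",(158,265),.044),("wingB",(297,250),.044),("tabend",(183,412),.028),("socket",(82,152),.036),("piston",(192,65),.046)]:
    w=ray(px([p])[0],z,c);q=w2s(w,s);print(n,w,q,np.hypot(q[0],q[1]),np.arctan2(q[1],q[0]))
b=env.camera_params("side");print(proj(s2w(S,s),b))
E
```

```text
[ 0.5451 -0.0235 -0.1927] 0.5456567650946926
[[-0.6486 -0.2519]
 [ 0.2202  0.2598]
 [ 0.9953 -0.193 ]
 [-0.7627 -2.6082]
 [-1.0841 -1.434 ]
 [ 1.1968  1.0623]
 [ 0.139   1.9438]
 [ 0.44    0.4552]
 [-0.5186  0.3103]]
wingA [ 0.5135 -0.0475  0.044 ] [-0.0265 -0.0296  0.044 ] 0.039725059819130694 -2.3003921221097934
wingB [0.5737 0.0038 0.044 ] [0.0228 0.0323 0.044 ] 0.03947612666283485 0.9562207575749407
tabend [ 0.573  -0.1101  0.028 ] [ 0.0439 -0.0797  0.028 ] 0.09096320825082536 -1.0672557788637207
socket [ 0.4279 -0.0038  0.036 ] [-0.1189 -0.0032  0.036 ] 0.11891354469576906 -3.115057215807663
piston [0.4503 0.0786 0.046 ] [-0.1126  0.0821  0.046 ] 0.1393400839379254 2.511807646026413
[[288.2456 247.5945]
 [359.3218 240.7855]
 [345.2374 194.552 ]
 [291.0455 200.0352]
 [288.3651 177.9071]
 [323.2247 175.3584]
 [311.3102 214.3028]
 [349.5566 226.6551]
 [335.9276 227.8926]]
```

```bash
python3 - <<'E'
import cv2
b=cv2.imread("pics/b.png")[170:270,250:370]
cv2.imwrite("pics/B.png",cv2.resize(b,None,fx=5,fy=5,interpolation=cv2.INTER_CUBIC))
E
```

```text
(no output)
```

View pics/B.png

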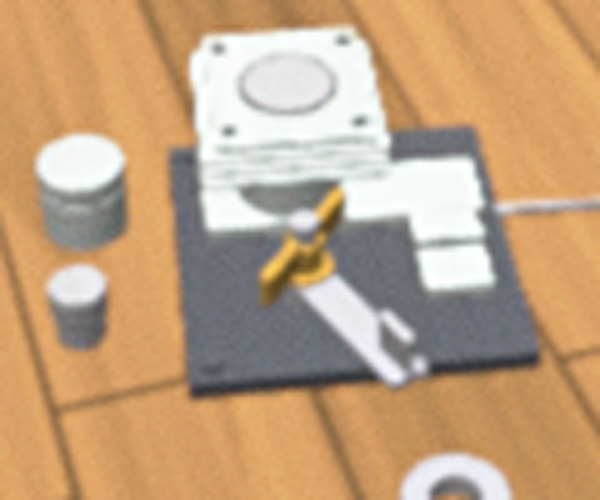

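The side view agrees with the scene fit to about 1 px at the plate corners, with the strap end at (408,378) and the wing ends at (332,195) and (270,293). Next I fit both views together and work out the finger poses.

```bash
python3 - <<'E'
from h import *
c=env.camera_params("scene");b=env.camera_params("side")
pa=lambda l:(np.array(l,float)+.5)/5-.5+[265,140]
pb=lambda l:(np.array(l,float)+.5)/5-.5+[250,170]
SA=np.array([[-65,-60,12],[115,-60,12],[115,130,12],[-48,124,91],[48,124,91],[0,0,62],[98,-16,22],[62,-16,22]])/1000
IA=pa([[80,288],[300,482],[522,272],[325,45],[438,127],[227,238],[332,402],[290,363]])
SB=np.array([[-65,-60,12],[115,-60,12],[115,130,12],[0,0,62],[98,-16,22],[62,-16,22]])/1000
IB=pb([[192,385],[538,352],[472,127],[304,218],[495,285],[428,290]])
r=least_squares(lambda s:np.r_[(proj(s2w(SA,s),c)-IA).ravel(),(proj(s2w(SB,s),b)-IB).ravel()],[.54,-.02,-.2],loss="soft_l1")
s=r.x;print("stand",s);print(r.fun.reshape(-1,2))
np.save("s.npy",s)
def rp(n,uv,z,cam):
    w=ray(uv,z,cam);q=w2s(w,s);print(n,w,q,"r",np.hypot(q[0],q[1]),"ang",np.arctan2(q[1],q[0]))
for n,p,z in[("wA",(158,265),.044),("wB",(297,250),.044),("end",(183,412),.028)]:rp(n,pa([p])[0],z,c)
for n,p,z in[("wA",(270,293),.044),("wB",(334,195),.044),("end",(408,378),.028)]:rp(n,pb([p])[0],z,b)
rp("sd tip",(351,211),.005,c);rp("sd h1",(377,235),.012,c);rp("sd h2",(404,257),.012,c);rp("bearing",(286,243),.015,c);rp("can",(408,102),.17,c);rp("wrench",(182,293),.0,c)
E
```

```text
stand [ 0.5438 -0.0218 -0.1957]
[[-0.6748 -0.9724]
 [ 0.0013 -0.4215]
 [ 0.8981 -0.6752]
 [-1.0376 -1.985 ]
 [ 1.1518  0.5363]
 [ 0.0729  0.4857]
 [ 0.2651 -0.1838]
 [-0.6556 -0.338 ]
 [-0.5466  0.595 ]
 [ 1.3176  0.5551]
 [ 0.7413 -0.6377]
 [ 0.1915  0.793 ]
 [ 0.2257 -0.1785]
 [-0.0044  0.0282]]
wA [ 0.5135 -0.0475  0.044 ] [-0.0247 -0.0311  0.044 ] r 0.03972510452703403 ang -2.2423625932793687
wB [0.5737 0.0038 0.044 ] [0.0243 0.0309 0.044 ] r 0.039345359133506924 ang 0.9038974579658738
end [ 0.573  -0.1101  0.028 ] [ 0.0458 -0.0809  0.028 ] r 0.09300730697441897 ang -1.0558444552439188
wA [ 0.517  -0.0479  0.044 ] [-0.0212 -0.0308  0.044 ] r 0.03740626046736201 ang -2.1748151314441033
wB [0.5711 0.0134 0.044 ] [0.0199 0.0398 0.044 ] r 0.04452099661695354 ang 1.1072280714813874
end [ 0.5679 -0.1104  0.028 ] [ 0.0409 -0.0822  0.028 ] r 0.09181671621276155 ang -1.1092664038469853
sd tip [0.6643 0.0061 0.005 ] [0.1128 0.0509 0.005 ] r 0.12375646956130797 ang 0.42357350513517644
sd h1 [ 0.764  -0.0232  0.012 ] [0.2163 0.0415 0.012 ] r 0.22026685310398073 ang 0.1894712551512712
sd h2 [ 0.8552 -0.0406  0.012 ] [0.3091 0.0421 0.012 ] r 0.311967107864237 ang 0.1353438440404435
bearing [ 0.5706 -0.1796  0.015 ] [ 0.057  -0.1496  0.015 ] r 0.16007289063565033 ang -1.2070470444728283
can [0.6561 0.3154 0.17  ] [0.0446 0.3527 0.17  ] r 0.3554667119655769 ang 1.4449607579868007
wrench [ 0.4251 -0.4324  0.    ] [-0.0366 -0.4258  0.    ] r 0.42734010883968515 ang -1.6564303055743135
```

```bash
cat > plan.py <<'E'
from h import *
s=np.load("s.npy");R=lambda a:np.array([[np.cos(a),-np.sin(a)],[np.sin(a),np.cos(a)]])
OFF=np.array([0,.05525])
def tcp(F): return R(s[2])@(np.array(F)-OFF)+s[:2]      # finger centre (stand) -> TCP xy (world)
def fc(phi,r,side,gap=0): # side -1: finger on clockwise side (strap), +1: on ccw side (nut)
    n=np.array([-np.sin(phi),np.cos(phi)]);d=.003+.0075*abs(n[0])+.00875*abs(n[1])+gap
    return r*np.array([np.cos(phi),np.sin(phi)])+side*d*n
def show(phis,r,side,z,gap=0,yaw=True):
    p=env.state();print("TCP",p["position"],"clock",p["clock"])
    from scipy.spatial.transform import Rotation as Q
    x=Q.from_quat(p["orientation"]).as_matrix();print("yaw err deg",np.degrees(s[2]-np.arctan2(x[1,0],x[0,0])),"tilt z",x[:,2])
    for f in phis:
        t=tcp(fc(f,r,side,gap));print(round(f,2),np.r_[t-p["position"][:2],z-p["position"][2]].round(4))
E
python3 -c "
from plan import *
show([-1.07],.08,-1,.036,.025)
show(np.linspace(-1.07,0,9),.08,-1,.036)"
```

```text
TCP [ 0.2115 -0.5072  0.2179] clock 0.1
yaw err deg -33.83401185109242 tilt z [-0.0003  0.0016 -1.    ]
-1.07 [ 0.3086  0.3432 -0.1819]
TCP [ 0.2115 -0.5072  0.2179] clock 0.1
yaw err deg -33.83401185109242 tilt z [-0.0003  0.0016 -1.    ]
-1.07 [ 0.3325  0.3508 -0.1819]
-0.94 [ 0.3427  0.3527 -0.1819]
-0.8 [ 0.3528  0.3561 -0.1819]
-0.67 [ 0.3625  0.3609 -0.1819]
-0.54 [ 0.3716  0.3671 -0.1819]
-0.4 [ 0.3799  0.3747 -0.1819]
-0.27 [ 0.3871  0.3834 -0.1819]
-0.13 [ 0.3932  0.3933 -0.1819]
0.0 [ 0.3978  0.4041 -0.1819]
```

```bash
python3 -m crank '[[[0,0.05,0.06,0,0,0,-6],[0,0.1,0.11,0,0,0,-12],[0,0.15,0.17,0,0,0,-18],[0,0.2,0.23,0,0,0,-24],[0,0.25,0.29,0,0,0,-30],[0,0.3,0.34,-0.03,0,0,-33.8],[0,0.3085,0.343,-0.08,0,0,-33.8],[0,0.3085,0.343,-0.1,0,0,-33.8],[0,0.3085,0.343,-0.1,0,0,-33.8],[0,0.3085,0.343,-0.1,0,0,-33.8]]]'
python3 - <<'E'
from plan import *
import cv2
w=env.camera_params("wrist");i=env.read_camera("wrist");cv2.imwrite("pics/w.png",i)
show([-1.07],.08,-1,.036,.025)
S=np.array([[80*np.cos(-1.07),80*np.sin(-1.07),52],[0,0,62],[98,-16,22],[62,-16,22],[115,-60,12],[-65,-60,12],[40*np.cos(-2.22),40*np.sin(-2.22),54]])/1000
print(proj(s2w(S,s),w))
E
```

```text
clock: 1.35
position: [0.5199, -0.1644, 0.1181]
orientation: [0.995, -0.097, 0.0, -0.001]
wrist_force: [-1.0, 0.1, 0.8]
gripper_width: 0.0929
TCP [ 0.5203 -0.1652  0.119 ] clock 1.4
yaw err deg -0.012405745937387132 tilt z [ 0.0019  0.0004 -1.    ]
-1.07 [-0.0002  0.0012 -0.083 ]
[[227.6165 169.4198]
 [137.4429 220.1419]
 [167.821   92.3462]
 [173.1482 136.8292]
 [223.2232  72.3763]
 [237.8121 266.9416]
 [186.3073 245.15  ]]
```

View pics/w.png

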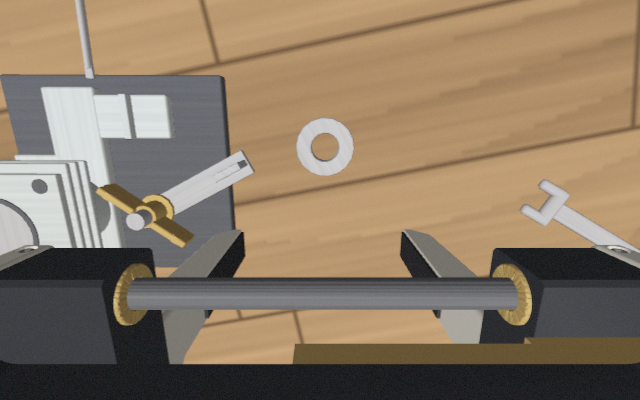

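The wrist view confirms the fit: the stud is at (137,221), lug corner at (168,94), plate corner at (222,76), and the tab near (240,161). The left finger is the +y one, so I descend behind the tab and sweep.

```bash
python3 -m crank '[[[0,0,0.001,-0.04,0,0,0],[0,0,0.001,-0.08,0,0,0],[0,0,0.001,-0.083,0,0,0],[0,0.012,0.005,-0.083,0,0,0],[0,0.024,0.009,-0.083,0,0,0],[0,0.034,0.011,-0.083,0,0,0],[0,0.044,0.014,-0.083,0,0,0],[0,0.054,0.019,-0.083,0,0,0],[0,0.063,0.025,-0.083,0,0,0],[0,0.071,0.033,-0.083,0,0,0],[0,0.078,0.041,-0.083,0,0,0],[0,0.084,0.051,-0.083,0,0,0],[0,0.087,0.057,-0.083,0,0,0],[0,0.089,0.062,-0.083,0,0,0],[0,0.089,0.062,-0.083,0,0,0],[0,0.089,0.062,-0.083,0,0,0]]]'
python3 - <<'E'
from plan import *
import cv2
w=env.camera_params("wrist");i=env.read_camera("wrist");j=env.read_camera("side")[170:270,250:370]
cv2.imwrite("pics/w2.png",np.hstack([i[:,:400],cv2.resize(j,(400,333),interpolation=2)[0:333]] if 0 else [i[:400,:400],cv2.copyMakeBorder(cv2.resize(j,(400,333),interpolation=2),0,67,0,0,0)]))
print(env.state()["position"],env.state()["wrist_force"])
S=np.array([[93,0,28],[93,-11,28],[0,0,62],[62,-16,22]])/1000
print(proj(s2w(S,s),w))
E
```

```text
clock: 3.4
position: [0.6093, -0.1033, 0.0361]
orientation: [0.995, -0.098, 0.001, -0.0]
wrist_force: [0.2, 0.1, 0.8]
gripper_width: 0.0932
[ 0.6093 -0.1035  0.036 ] [-0.5186  1.0946  0.1553]
[[212.5891 218.0502]
 [230.6553 218.0682]
 [206.0222 390.3113]
 [244.6031 260.6127]]
```

View pics/w2.png

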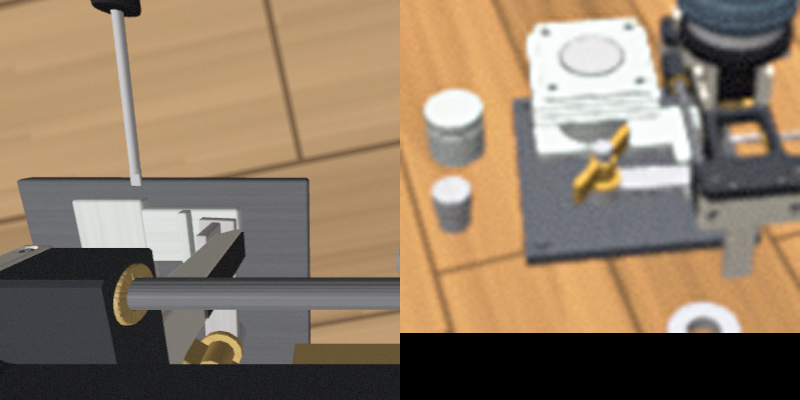

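The strap is nearly home: its end is centred at about (218,222), where home predicts (212.6,218), and there is no contact force yet. I'll push a few millimetres further along stand +y.

```bash
python3 -m crank '[[[0,0.0004,0.002,0,0,0,0],[0,0.0006,0.003,0,0,0,0],[0,0.0006,0.003,0,0,0,0]]]'; python3 -m crank '[[[0,0.0002,0.001,0,0,0,0],[0,0.0004,0.002,0,0,0,0],[0,0.0004,0.002,0,0,0,0]]]'
```

```text
clock: 3.88
position: [0.6099, -0.1005, 0.0361]
orientation: [0.995, -0.098, 0.001, -0.0]
wrist_force: [1.0, -0.5, -0.5]
gripper_width: 0.0932
clock: 4.25
position: [0.6104, -0.0984, 0.0361]
orientation: [0.995, -0.098, 0.001, -0.0]
wrist_force: [0.8, 0.3, 0.3]
gripper_width: 0.0927
```

```bash
python3 -m crank '[[[0,0.0004,0.002,0,0,0,0],[0,0.0004,0.002,0,0,0,0]]]'; python3 -m crank '[[[0,0.0004,0.002,0,0,0,0],[0,0.0004,0.002,0,0,0,0]]]'
python3 - <<'E'
from plan import *
import cv2
w=env.camera_params("wrist");i=env.read_camera("wrist")
cv2.imwrite("pics/w3.png",cv2.resize(i[170:310,130:330],None,fx=4,fy=4,interpolation=2))
S=np.array([[93,0,28],[93,-11,28],[93,11,28],[68,3,52],[92,3,52],[92,-3,52],[98,13,30],[62,-16,22]])/1000
print((proj(s2w(S,s),w)-[130,170])*4)
E
```

```text
clock: 4.5
position: [0.6105, -0.0981, 0.0362]
orientation: [0.995, -0.098, 0.001, 0.001]
wrist_force: [-1.7, -6.8, 1.0]
gripper_width: 0.093
clock: 4.75
position: [0.6105, -0.0982, 0.0364]
orientation: [0.995, -0.097, 0.001, 0.003]
wrist_force: [-2.6, -8.0, 0.6]
gripper_width: 0.093
[[364.8889 193.4833]
 [437.2453 193.4708]
 [292.4916 193.4959]
 [301.7082 419.1856]
 [284.5117 255.171 ]
 [329.7256 255.1522]
 [270.7286 165.5973]
 [490.3087 363.4084]]
```

View pics/w3.png

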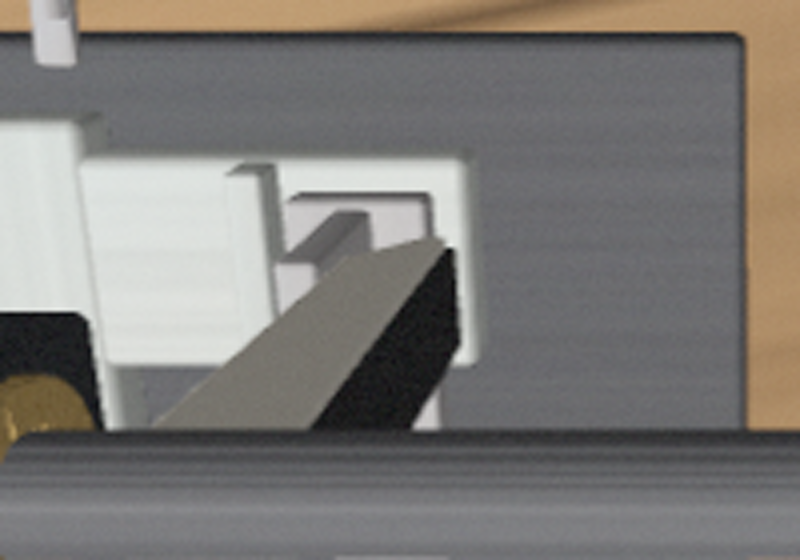

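The strap end spans x 288–433 in this crop, against a predicted 292–437 at home, and the contact force rose to 8 N with no further travel. It is home. The contact also shows the fingertip back lies 59 mm from the centre line, so I update the model, retreat and plan the nut strokes.

```bash
sed -i 's/\.05525/.05275/; s/\.00875/.00625/' plan.py
python3 -m crank '[[[0,-0.001,-0.006,0,0,0,0],[0,-0.004,-0.02,0,0,0,0],[0,-0.004,-0.02,0.04,0,0,0],[0,-0.004,-0.02,0.045,0,0,0],[0,-0.004,-0.02,0.045,0,0,0]]]'
python3 -c "
from plan import *
show([-2.22],.03,1,.038,.014)
show(np.linspace(-2.22,-3.74,7),.03,1,.038)"
```

```text
clock: 5.42
position: [0.6066, -0.1185, 0.0815]
orientation: [0.995, -0.097, 0.001, 0.003]
wrist_force: [-1.4, 0.2, -0.1]
gripper_width: 0.0929
TCP [ 0.6066 -0.1185  0.0815] clock 5.425
yaw err deg -0.02812664883715518 tilt z [ 0.0019 -0.0056 -1.    ]
-2.22 [-0.0778  0.005  -0.0435]
TCP [ 0.6066 -0.1185  0.0815] clock 5.425
yaw err deg -0.02812664883715518 tilt z [ 0.0019 -0.0056 -1.    ]
-2.22 [-0.087   0.0155 -0.0435]
-2.47 [-0.0941  0.0201 -0.0435]
-2.73 [-0.0998  0.027  -0.0435]
-2.98 [-0.1034  0.0356 -0.0435]
-3.23 [-0.1047  0.0439 -0.0435]
-3.49 [-0.1047  0.0506 -0.0435]
-3.74 [-0.1029  0.0577 -0.0435]
```

```bash
python3 -m crank '[[[0,-0.04,0.003,0,0,0,0],[0,-0.078,0.005,0,0,0,0],[0,-0.078,0.005,-0.03,0,0,0],[0,-0.078,0.005,-0.0435,0,0,0],[0,-0.078,0.005,-0.0435,0,0,0],[0,-0.087,0.0155,-0.0435,0,0,0],[0,-0.0905,0.018,-0.0435,0,0,0],[0,-0.094,0.020,-0.0435,0,0,0],[0,-0.097,0.0235,-0.0435,0,0,0],[0,-0.1,0.027,-0.0435,0,0,0],[0,-0.102,0.031,-0.0435,0,0,0],[0,-0.1035,0.0355,-0.0435,0,0,0],[0,-0.1045,0.040,-0.0435,0,0,0],[0,-0.1047,0.044,-0.0435,0,0,0],[0,-0.1047,0.0475,-0.0435,0,0,0],[0,-0.1047,0.0505,-0.0435,0,0,0],[0,-0.104,0.054,-0.0435,0,0,0],[0,-0.103,0.0575,-0.0435,0,0,0],[0,-0.103,0.0575,-0.0435,0,0,0],[0,-0.103,0.0575,-0.0435,0,0,0]]]'
python3 - <<'E'
from plan import *
import cv2
print(env.state()["wrist_force"])
w=env.camera_params("scene");i=env.read_camera("scene");j=env.read_camera("side")
f=lambda k:cv2.resize(k,(400,400),interpolation=2)
cv2.imwrite("pics/n1.png",np.hstack([f(i[150:230,275:355]),f(j[180:260,275:355])]))
E
```

```text
clock: 7.92
position: [0.5035, -0.0608, 0.038]
orientation: [0.995, -0.097, 0.001, 0.003]
wrist_force: [-0.3, 1.1, -0.4]
gripper_width: 0.0928
[-0.2546  1.1053 -0.3659]
```

View pics/n1.png

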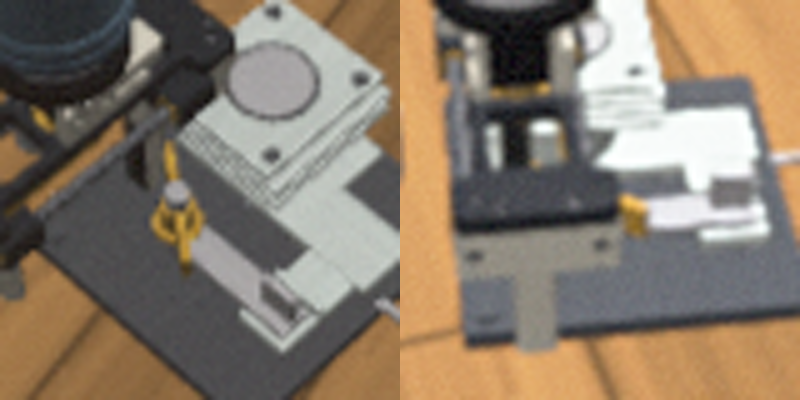

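The strap is still home. The nut has turned, with its near wing end at scene pixel about (312,203.6). I'll measure its angle and retreat.

```bash
python3 -m crank '[[[0,0,-0.005,0,0,0,0],[0,-0.006,-0.03,0,0,0,0],[0,-0.006,-0.03,0.03,0,0,0],[0,-0.006,-0.03,0.0435,0,0,0],[0,-0.006,-0.03,0.0435,0,0,0]]]'
python3 -c "
from plan import *
q=w2s(ray((312,203.3),.044,env.camera_params('scene')),s);print(q,np.arctan2(q[1],q[0]))
show([-.6],.03,1,.038,.009)
show(np.linspace(-.6,-3.74,15),.03,1,.038)"
```

```text
clock: 8.65
position: [0.4984, -0.0913, 0.0824]
orientation: [0.995, -0.098, 0.002, 0.003]
wrist_force: [0.6, 0.2, -0.0]
gripper_width: 0.0931
[ 0.0318 -0.0247  0.044 ] -0.6596760975434515
TCP [ 0.4984 -0.0913  0.0824] clock 8.65
yaw err deg -0.023389900750228176 tilt z [ 0.0042 -0.0063 -1.    ]
-0.6 [ 0.0714  0.0113 -0.0444]
TCP [ 0.4984 -0.0913  0.0824] clock 8.65
yaw err deg -0.023389900750228176 tilt z [ 0.0042 -0.0063 -1.    ]
-0.6 [ 0.065   0.005  -0.0444]
-0.82 [ 0.0617 -0.0012 -0.0444]
-1.05 [ 0.0567 -0.0067 -0.0444]
-1.27 [ 0.0501 -0.0109 -0.0444]
-1.5 [ 0.0423 -0.0134 -0.0444]
-1.72 [ 0.0356 -0.0144 -0.0444]
-1.95 [ 0.0292 -0.0142 -0.0444]
-2.17 [ 0.0226 -0.0124 -0.0444]
-2.39 [ 0.0162 -0.0088 -0.0444]
-2.62 [ 0.0106 -0.0034 -0.0444]
-2.84 [ 0.0064  0.0035 -0.0444]
-3.07 [ 0.0042  0.0116 -0.0444]
-3.29 [ 0.0034  0.0182 -0.0444]
-3.52 [ 0.0036  0.0242 -0.0444]
-3.74 [ 0.0053  0.0304 -0.0444]
```

```bash
python3 -m crank '[[[0,0.04,0.006,0,0,0,0],[0,0.0715,0.0115,0,0,0,0],[0,0.0715,0.0115,-0.03,0,0,0],[0,0.0715,0.0115,-0.0445,0,0,0],[0,0.065,0.005,-0.0445,0,0,0],[0,0.0617,-0.0012,-0.0445,0,0,0],[0,0.0567,-0.0067,-0.0445,0,0,0],[0,0.05,-0.011,-0.0445,0,0,0],[0,0.0423,-0.0134,-0.0445,0,0,0],[0,0.0356,-0.0144,-0.0445,0,0,0],[0,0.029,-0.0142,-0.0445,0,0,0],[0,0.0226,-0.0124,-0.0445,0,0,0],[0,0.0162,-0.0088,-0.0445,0,0,0],[0,0.0106,-0.0034,-0.0445,0,0,0],[0,0.0064,0.0035,-0.0445,0,0,0],[0,0.0042,0.0116,-0.0445,0,0,0],[0,0.0034,0.0182,-0.0445,0,0,0],[0,0.0036,0.0242,-0.0445,0,0,0],[0,0.0053,0.0304,-0.0445,0,0,0],[0,0.0053,0.0304,-0.0445,0,0,0]]]'
python3 - <<'E'
from plan import *
import cv2
i=env.read_camera("scene");j=env.read_camera("side")
f=lambda k:cv2.resize(k,(400,400),interpolation=2)
cv2.imwrite("pics/n2.png",np.hstack([f(i[150:230,275:355]),f(j[180:260,275:355])]))
E
```

```text
clock: 11.15
position: [0.5037, -0.0602, 0.0378]
orientation: [0.995, -0.097, 0.002, 0.003]
wrist_force: [0.3, -0.5, -0.9]
gripper_width: 0.0932
```

View pics/n2.png

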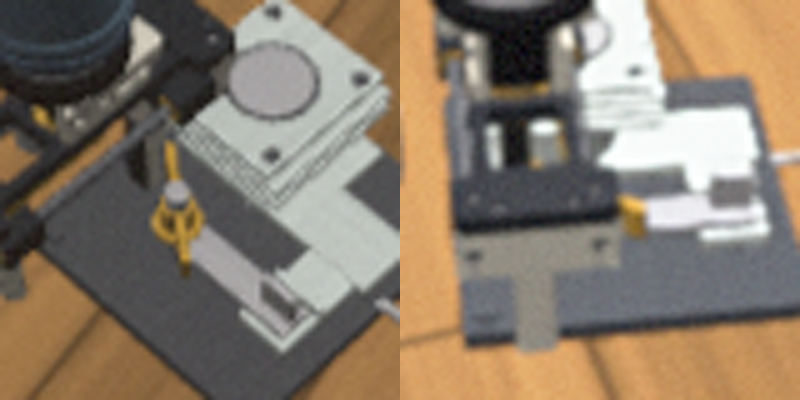

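The nut is at the same visible angle, half a turn on, with its wing end again at about (185,268). I retreat for the last stroke, stopping short of the seat and then creeping in.

```bash
python3 -m crank '[[[0,0,-0.005,0,0,0,0],[0,-0.005,-0.031,0,0,0,0],[0,-0.005,-0.031,0.03,0,0,0],[0,-0.005,-0.031,0.0445,0,0,0],[0,-0.005,-0.031,0.0445,0,0,0]]]'
python3 -m crank '[[[0,0.04,0.006,0,0,0,0],[0,0.0715,0.0115,0,0,0,0],[0,0.0715,0.0115,-0.03,0,0,0],[0,0.0715,0.0115,-0.0445,0,0,0],[0,0.065,0.005,-0.0445,0,0,0],[0,0.0617,-0.0012,-0.0445,0,0,0],[0,0.0567,-0.0067,-0.0445,0,0,0],[0,0.05,-0.011,-0.0445,0,0,0],[0,0.0423,-0.0134,-0.0445,0,0,0],[0,0.0356,-0.0144,-0.0445,0,0,0],[0,0.029,-0.0142,-0.0445,0,0,0],[0,0.0226,-0.0124,-0.0445,0,0,0],[0,0.0162,-0.0088,-0.0445,0,0,0],[0,0.0106,-0.0034,-0.0445,0,0,0],[0,0.0064,0.0035,-0.0445,0,0,0],[0,0.0055,0.007,-0.0445,0,0,0],[0,0.0055,0.007,-0.0445,0,0,0]]]'
python3 -m crank '[[[0,0,0.002,0,0,0,0],[0,0,0.004,0,0,0,0],[0,0,0.004,0,0,0,0]]]'
python3 -c "
from plan import *
show([-3.0,-3.117,-3.2],.03,1,.038)"
```

```text
clock: 11.88
position: [0.4996, -0.0921, 0.0833]
orientation: [0.995, -0.097, 0.004, 0.003]
wrist_force: [0.7, -0.4, -0.8]
gripper_width: 0.0932
clock: 14.0
position: [0.5048, -0.0846, 0.0388]
orientation: [0.995, -0.097, 0.003, 0.003]
wrist_force: [-0.7, -0.1, 0.5]
gripper_width: 0.0931
clock: 14.38
position: [0.5049, -0.0804, 0.0387]
orientation: [0.995, -0.097, 0.003, 0.003]
wrist_force: [-0.3, -0.1, 0.9]
gripper_width: 0.0931
TCP [ 0.5049 -0.0804  0.0387] clock 14.375
yaw err deg -0.07741079679615791 tilt z [ 0.0061 -0.0068 -1.    ]
-3.0 [-0.0019 -0.0017 -0.0007]
-3.12 [-0.0025  0.0027 -0.0007]
-3.2 [-0.0028  0.0051 -0.0007]
```

Creep to the stop along stand +y.

```bash
for k in 1 2; do :; done; python3 -m crank '[[[0,-0.001,0.0015,0,0,0,0],[0,-0.002,0.003,0,0,0,0],[0,-0.002,0.003,0,0,0,0]]]'; python3 -m crank '[[[0,0,0.001,0,0,0,0],[0,0,0.002,0,0,0,0],[0,0,0.002,0,0,0,0]]]';python3 -m crank '[[[0,0,0.001,0,0,0,0],[0,0,0.002,0,0,0,0],[0,0,0.002,0,0,0,0]]]'
```

```text
clock: 14.75
position: [0.5031, -0.0777, 0.0388]
orientation: [0.995, -0.097, 0.004, 0.003]
wrist_force: [-0.1, -1.7, -0.6]
gripper_width: 0.0927
clock: 15.12
position: [0.5032, -0.0774, 0.039]
orientation: [0.995, -0.097, 0.004, 0.005]
wrist_force: [-0.4, -9.3, -1.7]
gripper_width: 0.0929
clock: 15.5
position: [0.5033, -0.0773, 0.0392]
orientation: [0.995, -0.096, 0.004, 0.006]
wrist_force: [-1.0, -9.6, -1.1]
gripper_width: 0.0929
```

It stopped dead, at 9–10 N with no travel, at the predicted seat angle. I retreat and check.

```bash
python3 -m crank '[[[0,-0.001,-0.006,0,0,0,0],[0,-0.006,-0.03,0,0,0,0],[0,-0.006,-0.03,0.04,0,0,0],[0,-0.01,-0.06,0.09,0,0,0],[0,-0.03,-0.11,0.12,0,0,0],[0,-0.05,-0.16,0.12,0,0,0],[0,-0.05,-0.16,0.12,0,0,0],[0,-0.05,-0.16,0.12,0,0,0]]]'
python3 - <<'E'
from plan import *
import cv2
c=env.camera_params("scene");i=env.read_camera("scene");j=env.read_camera("side")
f=lambda k:cv2.resize(k,(400,400),interpolation=2)
cv2.imwrite("pics/n3.png",np.hstack([f(i[150:230,275:355]),f(j[180:260,275:355])]))
S=np.array([[40,-1,44],[-40,1,44],[93,0,28],[80,0,52]])/1000
print((proj(s2w(S,s),c)-[275,150])*5);print((proj(s2w(S,s),env.camera_params("side"))-[275,180])*5+[400,0])
E
```

```text
clock: 16.5
position: [0.4529, -0.2366, 0.1587]
orientation: [0.995, -0.097, 0.004, 0.005]
wrist_force: [-0.3, 0.1, 0.1]
gripper_width: 0.093
[[225.3919 249.1722]
 [127.9645 163.1401]
 [294.9039 320.1873]
 [278.9612 284.472 ]]
[[655.5722 190.9659]
 [500.3224 201.5458]
 [754.5719 203.8097]
 [732.2333 171.6318]]
```

View pics/n3.png

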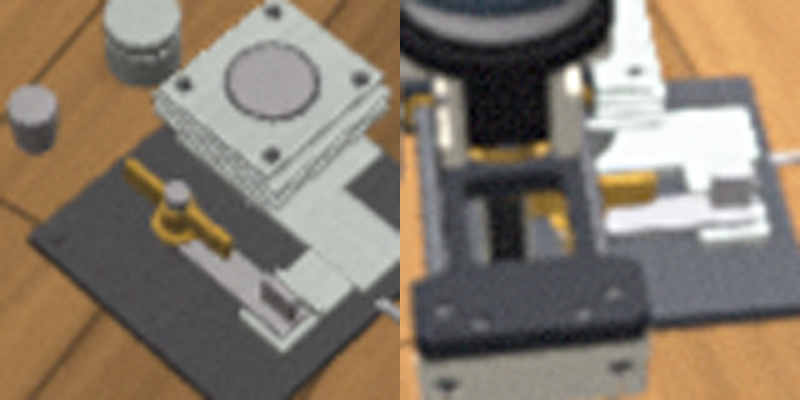

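The wings lie along the stand's x axis, with ends at about (229,246) and (129,170) against predicted (225,249) and (128,163). The strap is home over the lug, and the arm is clear of everything.

```bash
python3 -c "
from cell import env
env.close_job()"
```

```text
the job is handed in; nothing more can be done
```

The cylinder is clamped: the strap is home over the lug and the wing nut is seated. I handed the job in at about 16.5 s, and it reported no verdict.

- **Strap:** I pushed it round by its tab with the outside of one open finger until it stopped dead at about 8 N. The enlarged wrist picture put the strap's end within about 1 px of its home position.
- **Wing nut:** Three single-finger strokes from the open side turned it clockwise, until it stopped at 9–10 N with no further travel. By my estimate it turned about 7.2 rad in all, from about 2.2 to 9.4 rad.
- **Last checks:** The last picture shows the wings along the stand's x axis, within 1–2 px of the seated position, and the strap still home. The arm was clear of everything. I took no final measurement of the other bench items. They were not near any finger path, and those in view looked undisturbed.
- **Disagreement:** The finger's back at the tip was 59 mm from the centre line, not the 64 mm I had assumed. The first strap push therefore fell short by a few millimetres, and I completed it with small extra steps.

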